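# Close a hydraulic power pack with its bayonet filler cap

### The arm

A 7-joint arm with a two-finger parallel gripper is mounted at the origin on the work surface. World frame = base frame: x ahead of the robot, y to its left, z up, the work surface at z = 0. Lengths are in m, angles in rad, forces in N, time in s.
With the tool pointing down it reaches from about 0.4 to 0.85 m from the base axis. Payload 10.4 kg.
Tool frame: the origin (TCP) lies at the very end of the fingers, on their centre line; the grasp point (between the pads) lies 19 mm behind it; z points along the fingers, y is the line along which they close (so a half turn about z gives the same grasp; the last joint's range is limited). The gripper opens to 87 mm and grips with 3 to 60 N. Pads are 19 mm wide; open, the fingers measure 117 mm over their backs; the gripper's body (75 mm by 190 mm) begins 51 mm behind the grasp point.
Start: joints at [1.161, 0.332, -0.065, 1.46, 0.022, 1.35, -0.088], TCP at [0.236, -0.579, 0.223] pointing down, gripper open.
Joint ranges: [-2.6, 2.6], [-0.5, 2.12], [-1.47, 1.34], [0.16, 2.42], [-1.27, 4.41], [0.06, 2.06], [-2.6, 2.6]. Speed limits (rad/s): [2.22, 2.22, 2.79, 2.79, 3.14, 3.14, 3.14].

### API

Orientations are given as a unit quaternion [x, y, z, w].
In Python, from bench import r gives the robot as it stands.
- The arm moves only by the shell command python3 -m crank 'ROWS' [FORCE]. ROWS is JSON, a list that holds one entry, the list of rows, each a list of 5 numbers: the shift along the tool's x, y, z in mm, then the turn about the tool's z in degrees, then the opening, from -1 (shut) to 1 (fully open). A call has 1 to 20 rows; each row is the pose to reach, as a shift and turn from the pose commanded when the call began, along the tool's axes at that moment; what a row does not reach only later rows make up. A row lasts 1/10 s, in which the tool goes at most 50 mm and 8.59 degrees, less where a joint would pass 70% of its speed; a pose out of reach is approached as far as the arm can. A call with a gripper value outside its range is refused whole. The fingers move at their own pace and stop on an object; FORCE is the grip in N (left out, the last holds). Time passes only in rows, so rows that repeat a pose let the fingers close. It gives the time, the measured TCP pose, the force, the opening and the grip force at its end, in the units of the state.
- r.read_state(): the state, without advancing time (a new reading comes with each control period).
- r.camera(name): name is "scene" or "top"; returns a dict with "image" (480x640x3 uint8, red, green, blue), "vfov" (degrees; the focal length in pixels is half the picture's height over the tangent of half this angle, whatever the lens; pixels are square), "cx", "cy" (the principal point, pixels), "eye" and "attitude" of the camera in the world. Camera axes: x right, y down, z forward; pixel columns grow to the right and rows downward; lengths in m; the calibration is good to about 2 mm. A picture is of the moment at which its call begins. There is no depth.
- r.close_job(): hands the job in; it is judged then, once.
The state is a dict: "time": time; "joint_positions": joint angles; "joint_vel": joint speeds; "joint_torque": joint torques, N m; "ee_pos": TCP position; "eef_rot": TCP orientation; "ft_force": force on the tool from outside, world axes, zero at the start; "torque": the same for the moment, N m; "width": finger opening in m; "grip_force": force on a finger pad.
Only numpy, scipy, OpenCV 4.12 (cv2) and the standard library are available. Lean on these libraries where they do the work, as an engineer would, in place of code of your own. Each camera call takes 0.05 s, during which the arm holds its last target. There are 200 camera calls.

### The job

Put the winged bayonet filler cap back on the filler neck of the hydraulic power pack: let its two lugs drop through the notches of the neck, then twist it clockwise until it is hand-tight on its rubber gasket. Snug is enough, do not force it or crush the gasket; leave the other things on the bench where they are.

Things in the scene. Friction and masses are not known exactly. Their poses are not given: they have to be found in the camera images.
- cap: the filler cap, cast aluminium, loose, standing upright, 0.15-0.30 kg. Origin: centre of its underside, z its axis (up). From below: hub 32 mm across and 21 mm high, foot chamfered 3 mm, with two lugs; round cover 78 mm across, from 21 to 28 mm; on top an upright wing 62 mm long along x, 12 mm thick along y, from 28 to 59 mm, in line with the lugs. Half a turn makes no difference
- cap_grip (a point): point in the cap's wing, on its axis, 50 mm above its origin: where the finger pads may grip (fingertips just clear the cover). Hand-tight: turning slowly (0.04 rad/s; a quick turn springs back and hides it), with no push or pull along the axis, takes 0.3 to 0.4 N m; the lugs then pull on the ramps with some 13 N. Under 7 N the cap is loose, over 20 N the gasket is crushed
- lug (a point): a point on one of the cap's two lugs: round, 10 mm thick, sticking out of the hub along the cap's +x and -x to 27 mm from its axis, centred 6 mm above the cap's origin. This point is the +x lug, 22 mm from the axis
- pack: the hydraulic power pack, does not move: grey tank 300 mm (x) by 210 mm (y), cover plate (316 by 226) 138 mm above the bench; origin in the middle of its underside. The filler neck stands on the plate at x = -85 mm (towards the robot), a motor 110 mm across, 260 mm high at x = +85, y = +20 mm, a valve block with gauge, 235 mm high, at x = +100, y = -75 mm
- neck (a point): centre of the filler neck's mouth, in its upper flange face, 172 mm above the bench; axes as the pack's. Steel neck 74 mm outside, 61 mm inside; the flange in its mouth has a hole 36 mm across and two notches for the lugs. Lugs are under the flange when the cap's origin is 14 mm or more below this point; the cap then has 2 mm of side play. Turned 15 degrees or more it is locked
- notch (a point): the notch on the pack's +x side, 25 mm from the neck's axis (the other lies across the neck): 14 mm wide, flange 3 mm thick. From the notches the lugs can only go clockwise (seen from above), under ramps that begin about 18 degrees on and draw the cap down 5.8 mm over the next 75 degrees, to a hard stop near 95. Friction holds them there when let go
- rim (a point): the neck's rim, 33 mm from its axis towards +y, at the flange face's height. On it lies a springy rubber gasket, 61 mm inside, 71 outside; its top stands 3.8 (old and flat) to 7.4 mm (new) above the flange face, so the angle where the cap gets tight (about 25 to 80 degrees) differs and must be felt. It yields 1 mm per 20 N; a new one needs up to 10 N of push to let the lugs under the flange
- oil_filter: bystander: white spin-on oil filter, upright can 74 mm in diameter, 88 mm high; origin at its underside
- grease_tin: bystander: flat round bare-metal tin with a lid, 75 mm in diameter, 62 mm high, no wing; origin at its underside
- jack_a: bystander: dark green screw jack, base 110 mm in diameter, 158 mm high; origin at its underside
- jack_b: bystander: dark green screw jack, base 110 mm in diameter, 178 mm high; origin at its underside
- screwdriver: bystander: screwdriver lying on the bench
- wrench: bystander: wrench lying on the bench near the robot
- bit_bucket: bystander: red bucket of drill bits, 170 mm across, 120 mm high; origin at its underside
Mind the look-alikes: they are no part of the job. What is shaped like the cap but orange or red is not meant.

How it is judged:
On the way:
1. the cap sits centred and upright in the neck, its lugs through the notches (horizontal distance between cap and neck below 0.004 m and z of cap in the frame of neck below -0.0125 m and angle between cap's own z axis and vertical below 0.08 rad), for 0.1 s.
At the end, for the whole second after the job is handed in: The cap sits upright and centred in the neck (within 4 mm), its lugs turned at least 15 degrees out of the notches and under the ramps, pulling on them with 7 to 20 N (hand-tight, gasket neither loose nor crushed); it is let go and at rest (contact force between cap and pack between 7 and 20 N and angle between the x axis of cap and the x axis of pack, either way round above 0.26 rad and horizontal distance between cap and neck below 0.004 m and z of cap in the frame of neck below -0.0135 m and angle between cap's own z axis and vertical below 0.06 rad and linear speed of cap below 0.01 m/s and angular speed of cap below 0.05 rad/s); the robot touches nothing.
It fails at once if the cap is forced against the power pack with more than 30 N (contact force between cap and pack above 30 N).
It fails at once if the arm or gripper bumps the power pack with more than 20 N (contact force between the arm and pack above 20 N).
It fails at once if another thing on the bench is shoved by more than 30 mm (distance of any of oil_filter, grease_tin, jack_a, jack_b, screwdriver, wrench, bit_bucket from where it was at the start of the episode above 0.03 m).
It also fails if it takes over 67 s, if anything falls off the work surface, if the arm or the gripper's body presses on something with over 40 N, if the wrist force passes 120 N, or if a joint passes its speed limit or range.

## Working session

There is one attempt and no reset: what is moved stays moved. The work goes in short steps, Python scripts to look and compute and a shell command to move; the robot and the scene stay as the last step left them, time stands still between calls to the robot, and variables do not carry over. Pictures are saved under pics/ and viewed, at most 10 in all, crops included, and the job is handed in when it is done.

```bash
ls; mkdir -p pics; python3 - <<'E'
from bench import r
import cv2
for n in("scene","top"):
    c=r.camera(n); cv2.imwrite(f"pics/{n}0.png",c["image"][...,::-1]); print({k:v for k,v in c.items() if k!="image"})
s=r.read_state(); print(s)
E
```

```text
pics
{'vfov': 55.29279750526208, 'cx': 317.5018389714869, 'cy': 237.34832885958016, 'eye': array([1.48540404, 0.29702212, 0.9295387 ]), 'attitude': array([ 0.56264917,  0.71184572, -0.32740608, -0.26364148])}
{'vfov': 52.72354520205971, 'cx': 325.5091954991645, 'cy': 233.64464093531663, 'eye': array([0.40803439, 0.0697705 , 1.17553103]), 'attitude': array([ 0.70820949, -0.70307268,  0.04871416, -0.04189336])}
{'time': 0.1, 'joint_positions': array([ 1.16141267,  0.33282188, -0.06468597,  1.46081529,  0.02163437,
        1.34990007, -0.08851567]), 'joint_vel': array([-0.00057209, -0.00120167,  0.00037874, -0.00267685, -0.00034046,
        0.00097416, -0.00155018]), 'joint_torque': array([ 1.81724397e-03, -6.24544215e+01,  2.50576698e-02, -3.90717494e+01,
       -6.13631378e-02,  3.66096874e-02,  6.46608032e-05]), 'ee_pos': array([ 0.23561276, -0.57853469,  0.2218453 ]), 'eef_rot': array([ 9.81358114e-01,  1.92187052e-01, -1.65073810e-04, -6.01971873e-04]), 'ft_force': array([-0.5783702 , -0.73071052, -0.16872975]), 'torque': array([ 0.0365196 ,  0.03436516, -0.01459691]), 'grip_force': 0.0, 'width': 0.086716674705374}
```

View pics/scene0.png

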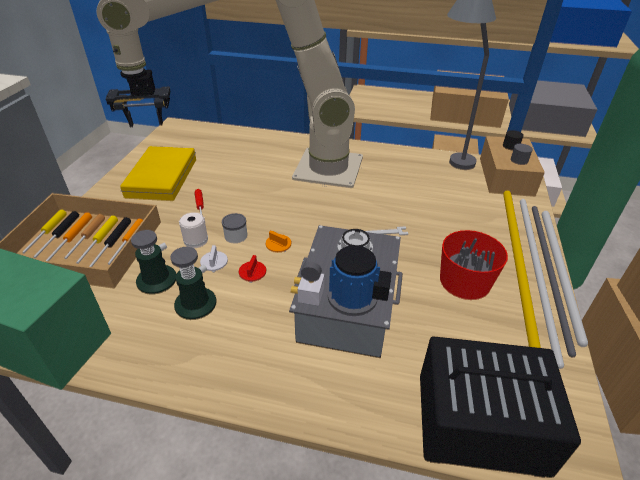

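View pics/top0.png

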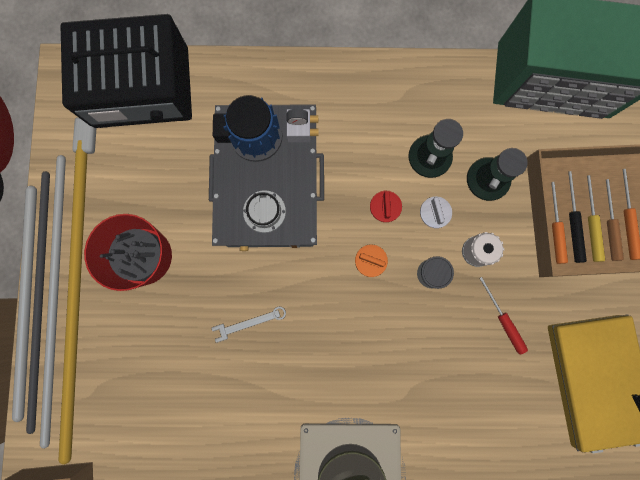

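The scene view shows the robot at the back. The candidates in the top view are:
- bare-metal winged cap at (436,212)
- red look-alike at (386,206)
- orange look-alike at (371,261)
- wingless tin at (435,272)

The aluminium one with a wing fits the description. The neck is at (264,210) in the top view. I'll confirm the cap and neck in one enlarged crop.

```bash
cat > h.py <<'E'
import numpy as np, cv2
from scipy.spatial.transform import Rotation as R
def ray(c,u,v):
    f=240/np.tan(np.radians(c["vfov"]/2))
    d=R.from_quat(c["attitude"]).apply([(u-c["cx"])/f,(v-c["cy"])/f,1]); return d
def onz(c,u,v,z):
    d=ray(c,u,v); return (c["eye"]+d*(z-c["eye"][2])/d[2])
def proj(c,p):
    f=240/np.tan(np.radians(c["vfov"]/2))
    q=R.from_quat(c["attitude"]).inv().apply(np.asarray(p)-c["eye"]); return q[:2]/q[2]*f+[c["cx"],c["cy"]]
def tri(c1,p1,c2,p2):
    A=np.zeros((3,3));b=np.zeros(3)
    for c,p in((c1,p1),(c2,p2)):
        d=ray(c,*p);d/=np.linalg.norm(d);M=np.eye(3)-np.outer(d,d);A+=M;b+=M@c["eye"]
    return np.linalg.solve(A,b)
E
python3 - <<'E'
from bench import r
import cv2,numpy as np
from h import *
t=r.camera("top");s=r.camera("scene")
a=cv2.resize(t["image"][180:245,405:470],(390,390),interpolation=cv2.INTER_CUBIC)
b=cv2.resize(t["image"][180:245,232:297],(390,390),interpolation=cv2.INTER_CUBIC)
cv2.imwrite("pics/crop1.png",np.hstack([a,b])[...,::-1])
print("cap cover",onz(t,436,212,.028),"scene",onz(s,214,261,.028))
print("neck",onz(t,264,210,.172))
for n,p,z in(("jA",(431,157),0.01),("jAtop",(447,134),.158),("jB",(490,180),.01),("filt",(487,249),.088),("tin",(436,272),.062),("red",(386,206),.028),("jAtop178",(447,134),.178),("jBtop",(512,162),.158),("jBtop178",(512,162),.178)): print(n,onz(t,*p,z).round(3))
cs=[onz(t,u,v,.138).round(3) for u,v in((217,242),(313,241),(315,106),(217,106))];print(cs)
E
```

```text
cap cover [ 0.61071182 -0.20662704  0.028     ] scene [ 0.62014832 -0.20326775  0.028     ]
neck [0.5864996  0.19000071 0.172     ]
jA [ 0.752 -0.202  0.01 ]
jAtop [ 0.761 -0.203  0.158]
jB [ 0.695 -0.346  0.01 ]
filt [ 0.516 -0.306  0.088]
tin [ 0.465 -0.195  0.062]
red [ 0.624 -0.086  0.028]
jAtop178 [ 0.754 -0.198  0.178]
jBtop [ 0.699 -0.343  0.158]
jBtop178 [ 0.693 -0.335  0.178]
[array([0.522, 0.293, 0.138]), array([0.526, 0.087, 0.138]), array([0.829, 0.086, 0.138]), array([0.827, 0.304, 0.138])]
```

View pics/crop1.png

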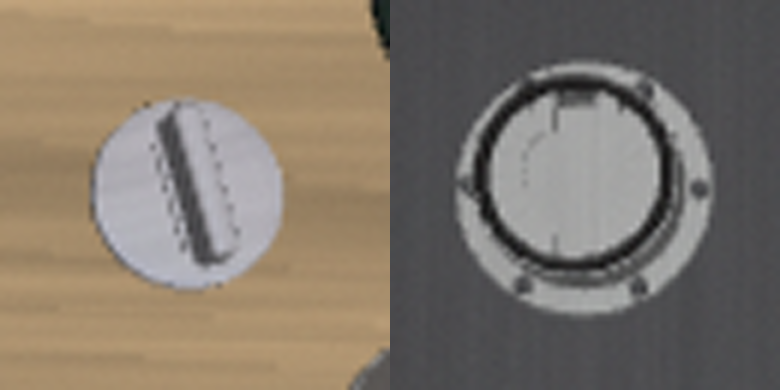

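The crop shows the grey aluminium cap with its upright wing (cover centre about (436.3,212.2) in the top view). The open neck has a black gasket ring centred near (262.6,208.8), with notches at the picture's top and bottom, along the pack's x. Next I'll measure these precisely with masks in both views.

```bash
python3 - <<'E'
from bench import r
import cv2,numpy as np
from h import *
t=r.camera("top");s=r.camera("scene")
def blob(c,box,m):
    x0,y0,x1,y1=box
    im=c["image"][y0:y1,x0:x1].astype(int); k=m(im).astype(np.uint8)
    n,l,st,ce=cv2.connectedComponentsWithStats(k)
    i=1+np.argmax(st[1:,4]); 
    ct=max(cv2.findContours((l==i).astype(np.uint8),cv2.RETR_EXTERNAL,cv2.CHAIN_APPROX_NONE)[0],key=len)
    return cv2.convexHull(ct)[:,0].astype(float)+[x0,y0]
grey=lambda im:(im.max(2)-im.min(2)<28)&(im.mean(2)>60)
def circ(P):
    A=np.c_[2*P[:,:2],np.ones(len(P))];q=np.linalg.lstsq(A,(P[:,:2]**2).sum(1),rcond=None)[0]
    return q[:2],np.sqrt(q[2]+q[:2]@q[:2])
def resam(h):
    m=cv2.fillPoly(np.zeros((480,640),np.uint8),[h.astype(np.int32)],255)
    return max(cv2.findContours(m,cv2.RETR_EXTERNAL,cv2.CHAIN_APPROX_NONE)[0],key=len)[:,0].astype(float)
h=resam(blob(t,(410,185,465,240),grey))
P=np.array([onz(t,u,v,.0265) for u,v in h]);print("cap top",circ(P))
h=resam(blob(s,(196,240,232,275),grey));print("scene cap box",h.min(0),h.max(0))
P=np.array([onz(s,u,v,.0265) for u,v in h]);print("cap scene (with wing)",circ(P))
# wing: dark side face in the top view
im=t["image"][185:240,410:465].astype(int);g=im.mean(2)
yy,xx=np.mgrid[185:240,410:465];k=(g<145)&(np.hypot(xx-436.3,yy-212.2)<14)&(im.max(2)-im.min(2)<28)
Q=np.array([onz(t,u,v,.04)[:2] for u,v in zip(xx[k],yy[k])])
w,V=np.linalg.eigh(np.cov(Q.T));print("wing dark n",k.sum(),"ctr",Q.mean(0),"ang",np.degrees(np.arctan2(V[1,1],V[0,1])),np.sqrt(w)*np.sqrt(12))
# gasket
for c,n,b in((t,"top",(240,185,288,238)),(s,"scene",(335,225,380,255))):
    x0,y0,x1,y1=b;g=c["image"][y0:y1,x0:x1].astype(int).mean(2)
    print(n,[int(v) for v in g[int((y1-y0)/2)]]);print([int(v) for v in g[:,int((x1-x0)/2)]])
g=t["image"].astype(int).mean(2)
# plate edges: bottom (x-) and left/right
E=lambda prof:np.argmax(np.abs(np.diff(prof)))+.5
bot=[(u,235+E(g[235:258,u])) for u in list(range(225,238))+list(range(255,290))]
lef=[(205+E(g[v,205:225]),v) for v in list(range(205,240))+list(range(125,150))+list(range(60+140-55,150))]
rig=[(305+E(g[v,305:335]),v) for v in list(range(205,240))+list(range(140,150))]
for n,L in(("bot",bot),("lef",lef),("rig",rig)):
    L=np.array(L);W=np.array([onz(t,u,v,.138)[:2] for u,v in L]);vx,vy,x,y=cv2.fitLine(W.astype(np.float32),cv2.DIST_HUBER,0,.001,.001).ravel();print(n,np.degrees(np.arctan2(vy,vx)),x,y)
E
```

```text
cap top (array([ 0.61148727, -0.20595028]), np.float64(0.038223950230923155))
scene cap box [198. 245.] [227. 272.]
cap scene (with wing) (array([ 0.61295833, -0.2120367 ]), np.float64(0.046560734177486476))
wing dark n 118 ctr [ 0.60901031 -0.20317025] ang -164.63723645406455 [0.01669278 0.06303682]
top [78, 76, 77, 112, 76, 91, 32, 36, 96, 162, 164, 165, 166, 164, 160, 164, 164, 163, 160, 162, 162, 162, 164, 164, 165, 163, 162, 167, 165, 164, 164, 163, 164, 166, 165, 168, 136, 38, 35, 124, 80, 144, 80, 77, 78, 114, 81, 78]
[75, 76, 77, 77, 76, 117, 158, 89, 43, 28, 63, 78, 118, 159, 165, 165, 165, 165, 165, 166, 167, 166, 166, 166, 165, 165, 165, 167, 168, 166, 167, 168, 167, 166, 166, 167, 165, 135, 61, 34, 78, 77, 81, 137, 164, 166, 167, 112, 83, 78, 80, 79, 81]
scene [96, 96, 98, 100, 132, 182, 122, 106, 58, 38, 115, 178, 184, 183, 183, 181, 181, 182, 182, 183, 183, 183, 182, 181, 180, 169, 143, 143, 184, 183, 184, 181, 79, 39, 89, 100, 97, 99, 97, 94, 96, 96, 96, 94, 98]
[153, 162, 158, 127, 41, 26, 43, 98, 114, 114, 113, 115, 114, 125, 170, 182, 182, 183, 182, 175, 77, 33, 37, 35, 35, 35, 32, 29, 33, 32]
bot -89.561066 0.5129714 0.18687724
lef 1.0812669 0.680679 0.30862984
rig 1.1982367 0.61644185 0.080982566
```

```bash
python3 - <<'E'
import cv2,numpy as np
s=cv2.imread("pics/scene0.png")
a=cv2.resize(s[230:280,190:240],(400,400),interpolation=cv2.INTER_CUBIC)
b=cv2.resize(s[215:265,330:380],(400,400),interpolation=cv2.INTER_CUBIC)
cv2.imwrite("pics/crop2.png",np.hstack([a,b]))
E
```

```text
(no output)
```

View pics/crop2.png

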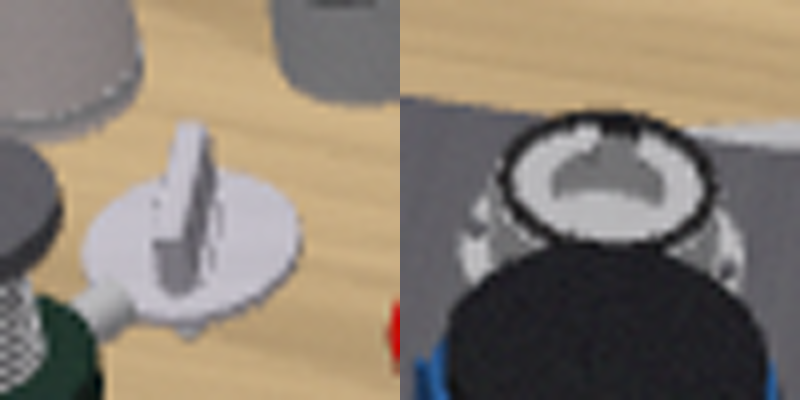

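The scene crop agrees: aluminium cap with its wing up at (214,258), and the neck partly behind the motor at about (356,238). The cap is at (0.6115,-0.206), with the wing at 15.4°. The cover radius I measured, 38.2 mm, fits the given 39 mm. The pack yaw is about +1°. Next I'll fit the gasket ring and work out the move in tool axes.

```bash
cat > neck.py <<'E'
from bench import r
from h import *
def gasket(c,ctr,rad,z):
    g=c["image"].astype(int).mean(2);yy,xx=np.mgrid[:480,:640];k=(g<60)&(np.hypot(xx-ctr[0],yy-ctr[1])<rad)
    P=np.array([onz(c,u,v,z)[:2] for u,v in zip(xx[k],yy[k])])
    A=np.c_[2*P,np.ones(len(P))]
    for i in range(4):
        q=np.linalg.lstsq(A,(P**2).sum(1),rcond=None)[0];R_=np.sqrt(q[2]+q[:2]@q[:2])
        e=np.abs(np.hypot(*(P-q[:2]).T)-R_);P=P[e<.006];A=A[e<.006]
    return q[:2],R_,len(P)
def plan(p,yaw):
    s=r.read_state();T=R.from_quat(s["eef_rot"]);d=T.inv().apply(np.array(p)-s["ee_pos"])*1000
    x=T.apply([1,0,0]);a=np.degrees(np.arctan2(x[1],x[0]));return d.round(1),"yaw",a.round(2),"turn(+=cw)",((a-yaw+180)%360-180).round(2)
E
python3 - <<'E'
from neck import *
t=r.camera("top");s=r.camera("scene")
for z in(.174,.176,.179):print(z,gasket(t,(262.5,209),20,z))
g=s["image"].astype(int).mean(2)
# scene: ring's far & side extremes
yy,xx=np.mgrid[225:246,338:384];k=g[225:246,338:384]<60
P=np.array([onz(s,u,v,.178)[:2] for u,v in zip(xx[k],yy[k])]);c=np.array([.586,.19]);P=P[np.abs(np.hypot(*(P-c).T)-.033)<.008];A=np.c_[2*P,np.ones(len(P))];q=np.linalg.lstsq(A,(P**2).sum(1),rcond=None)[0];print("scene",q[:2],np.sqrt(q[2]+q[:2]@q[:2]),len(P))
print(plan([.6115,-.206,.12],15.4),r.read_state()["time"])
E
```

```text
0.174 (array([0.58916075, 0.1934718 ]), np.float64(0.032705174629700434), 176)
0.176 (array([0.58879905, 0.19322478]), np.float64(0.032639864272435634), 176)
0.179 (array([0.5882565 , 0.19285424]), np.float64(0.03254189873654076), 176)
scene [0.5968337  0.19326883] 0.03233458663441688 41
(array([ 488.6, -203.5,  102.5]), 'yaw', np.float64(22.16), 'turn(+=cw)', np.float64(6.76)) 0.4
```

```bash
python3 -m crank '[[[489,-203,0,6.8,0],[489,-203,0,6.8,0],[489,-203,0,6.8,0],[489,-203,0,6.8,0],[489,-203,0,6.8,0],[489,-203,0,6.8,0],[489,-203,0,6.8,0],[489,-203,0,6.8,0],[489,-203,0,6.8,0],[489,-203,0,6.8,0],[489,-203,0,6.8,0],[489,-203,0,6.8,0],[489,-203,100,6.8,0],[489,-203,100,6.8,0],[489,-203,100,6.8,0],[489,-203,100,6.8,0],[489,-203,100,6.8,0]]]' 25; python3 -c "
from neck import *
print(plan([.6115,-.206,.032],15.4),r.read_state()['time'],r.read_state()['joint_positions'])
t=r.camera('top');cv2.imwrite('pics/top1.png',cv2.resize(t['image'][120:280,340:540],(800,640))[:600,:,::-1])"
```

```text
time: 2.1
ee_pos: [0.6136, -0.2071, 0.1259]
eef_rot: [0.991, 0.133, 0.002, 0.001]
ft_force: [0.9, 0.7, 0.0]
width: 0.0437
grip_force: 0.0
(array([-2.1, -1.9, 93.9]), 'yaw', np.float64(15.33), 'turn(+=cw)', np.float64(-0.07)) 2.1 [ 0.49941785  0.46366925 -0.3250222   1.50468166  0.15471193  1.19417146
 -1.15323691]
```

View pics/top1.png

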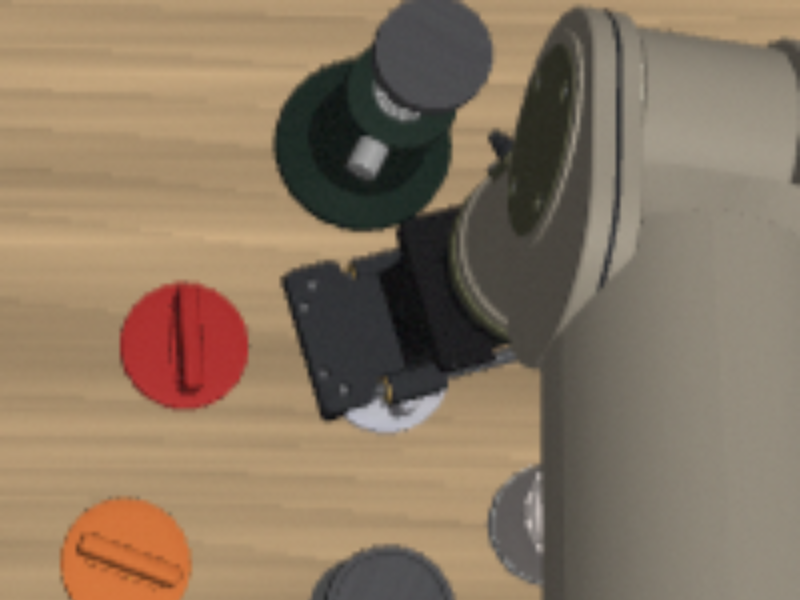

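The gripper is above the cap and lined up with the wing. The red look-alike (185,345) and the jack are clear of it.

```bash
python3 -m crank '[[[0,0,40,0,0],[0,0,75,0,0],[0,0,85,0,0],[0,0,85,0,0],[0,0,85,0,0],[0,0,85,0,0]]]'; python3 -c "
from neck import *
print(plan([.6115,-.206,.0325],15.4),r.read_state()['time'],r.read_state()['ft_force'])
s=r.camera('scene');cv2.imwrite('pics/s1.png',cv2.resize(s['image'][220:290,170:270],(800,560),interpolation=cv2.INTER_CUBIC)[:,:,::-1])"
```

```text
time: 2.75
ee_pos: [0.6136, -0.2068, 0.0401]
eef_rot: [0.991, 0.134, 0.002, 0.001]
ft_force: [0.1, 0.2, 0.1]
width: 0.0437
grip_force: 0.0
(array([-1.9, -1.3,  7.6]), 'yaw', np.float64(15.36), 'turn(+=cw)', np.float64(-0.04)) 2.75 [0.10510564 0.18532305 0.10209747]
```

View pics/s1.png

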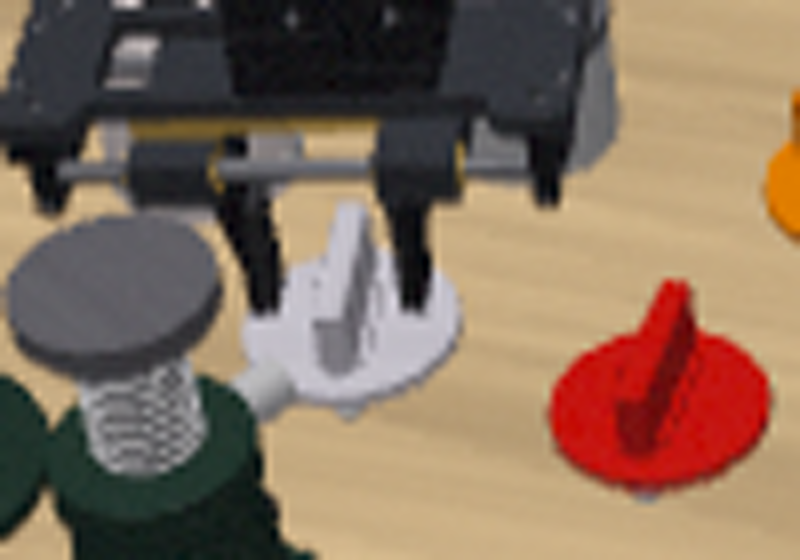

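The wing stands midway between the fingertips at (345,290). I'll lower the last bit and grip.

```bash
python3 -m crank '[[[-2,-1,7.5,0,0],[-2,-1,7.5,0,0],[-2,-1,7.5,0,0],[-2,-1,7.5,0,-1],[-2,-1,7.5,0,-1],[-2,-1,7.5,0,-1],[-2,-1,7.5,0,-1],[-2,-1,7.5,0,-1],[-2,-1,7.5,0,-1],[-2,-1,7.5,0,-1]]]' 50;  python3 -c "
from neck import *
print(r.read_state())"
```

```text
time: 3.8
ee_pos: [0.6099, -0.206, 0.03]
eef_rot: [0.991, 0.134, 0.0, 0.0]
ft_force: [0.0, -0.0, -0.8]
width: 0.0115
grip_force: 49.9
{'time': 3.8, 'joint_positions': array([ 0.48978431,  0.5566923 , -0.3104237 ,  1.5872373 ,  0.18980266,
        1.02734562, -1.17785765]), 'joint_vel': array([ 1.17408037e-03,  1.21564603e-04, -5.19254947e-05,  3.89462712e-04,
        1.58077417e-04, -1.08166202e-03,  1.99092968e-03]), 'joint_torque': array([-1.59980273e-01, -7.05649567e+01, -5.32095775e+00, -3.36687756e+01,
       -1.24513633e-01,  5.89070097e-02,  1.58781961e-03]), 'ee_pos': array([ 0.60990493, -0.20600147,  0.03004761]), 'eef_rot': array([9.91031260e-01, 1.33630230e-01, 3.10311718e-05, 5.68789155e-05]), 'ft_force': array([ 0.03248147, -0.00615306, -0.82043305]), 'torque': array([-0.0653382 , -0.02225113,  0.05616579]), 'grip_force': 49.94618556462228, 'width': 0.011527802458324285}
```

Gripped: width is 11.5 mm and the TCP is 30 mm above the cap's origin. Lifting.

```bash
python3 -m crank '[[[0,0,-10,0,-1],[0,0,-30,0,-1],[0,0,-75,0,-1],[0,0,-120,0,-1],[0,0,-165,0,-1],[0,0,-210,0,-1],[0,0,-230,0,-1],[0,0,-230,0,-1],[0,0,-230,0,-1],[0,0,-230,0,-1]]]';  python3 -c "
from neck import *
s=r.read_state();print(plan([.587,.193,.26],181),s['ft_force'],s['torque'],s['time'])
a=np.radians(15.4);print('tool-x comp offset of cap',(.6115-.6099)*np.cos(a))"
```

```text
time: 4.8
ee_pos: [0.6089, -0.2057, 0.2577]
eef_rot: [0.991, 0.134, -0.002, -0.001]
ft_force: [-0.0, 0.9, -2.4]
width: 0.0119
grip_force: 49.9
(array([  84.5, -390.3,   -1.8]), 'yaw', np.float64(15.37), 'turn(+=cw)', np.float64(-165.63)) [-0.02934696  0.85986034 -2.38827974] [0.00845103 0.02246385 0.00446114] 4.8
tool-x comp offset of cap 0.0015425526467746204
```

```bash
python3 -m crank '[[[20,-60,0,-8,-1],[30,-110,0,-17,-1],[38,-155,0,-25,-1],[45,-200,0,-34,-1],[55,-245,0,-42,-1],[65,-290,0,-51,-1],[75,-335,0,-59,-1],[84,-375,0,-68,-1],[84,-390,0,-76,-1],[84,-390,0,-85,-1],[84,-390,0,-93,-1],[84,-390,0,-102,-1],[84,-390,0,-110,-1],[84,-390,0,-119,-1],[84,-390,0,-127,-1],[84,-390,0,-136,-1],[84,-390,0,-144,-1],[84,-390,0,-153,-1],[84,-390,0,-161,-1],[84,-390,0,-165.6,-1]]]'; python3 -m crank '[[[0,0,0,0,-1],[0,0,0,0,-1],[0,0,0,0,-1],[0,0,0,0,-1]]]';  python3 -c "
from neck import *
s=r.read_state();print(plan([.587,.193,.26],181),s['ee_pos'],s['ft_force'],s['torque'],s['time'],s['joint_positions'])
t=r.camera('top');q=r.camera('scene');a=cv2.resize(t['image'][160:260,212:312],(400,400));b=cv2.resize(q['image'][170:270,310:410],(400,400))
cv2.imwrite('pics/n1.png',np.hstack([a,b])[:,:,::-1]);np.save('t.npy',t['image']);np.save('s.npy',q['image'])"
```

```text
time: 6.8
ee_pos: [0.5869, 0.192, 0.2581]
eef_rot: [-0.011, 1.0, -0.0, -0.001]
ft_force: [0.1, 0.6, -2.9]
width: 0.0115
grip_force: 49.9
time: 7.2
ee_pos: [0.5875, 0.1924, 0.2598]
eef_rot: [-0.008, 1.0, -0.0, -0.0]
ft_force: [-0.1, -0.1, -2.8]
width: 0.0115
grip_force: 49.9
(array([ 0.5,  0.6, -0.2]), 'yaw', np.float64(-179.1), 'turn(+=cw)', np.float64(-0.1)) [0.58747191 0.19240756 0.25981462] [-0.14889808 -0.0506781  -2.79412349] [ 0.01539895 -0.09297665  0.02304304] 7.2 [ 0.30496812  0.4583279  -0.9634468   1.38466496  0.37320376  1.4888137
  0.94776903]
```

View pics/n1.png

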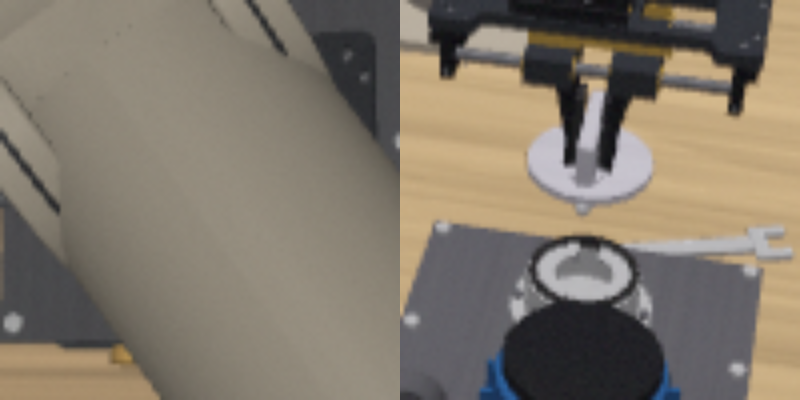

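The scene half of the picture shows the cap held level above the neck: cover centre about (590,162), neck mouth about (584,268). The top view is blocked by the arm. I'll measure the offset between cap and neck from this one camera.

```bash
python3 - <<'E'
from neck import *
from scipy.optimize import least_squares
s=r.camera("scene");im=s["image"].astype(int);g=im.mean(2)
def fit(P,rad,c0):
    f=lambda c:np.hypot(*(P-c).T)-rad
    o=least_squares(f,c0,loss="soft_l1",f_scale=.001);return o.x,np.std(f(o.x)),len(P)
# cover upper rim: per column topmost / per row leftmost & rightmost light pixel in the crop
x0,y0=338,198
k=((im.max(2)-im.min(2)<30)&(g>120))
n,l,st,ce=cv2.connectedComponentsWithStats(k[195:228,335:380].astype(np.uint8));i=1+np.argmax(st[1:,4]);m=l==i
pts=[]
for v in range(33):
    u=np.flatnonzero(m[v])
    if len(u)>6: pts+=[(335+u[0]-.5,195+v),(335+u[-1]+.5,195+v)]
pts=np.array(pts);w=pts[:,0].max()-pts[:,0].min();print("rows",[(p[0],p[1]) for p in pts])
ymid=pts[np.argmin(pts[:,0]),1]
up=pts[(pts[:,1]<=ymid+1)]
T=r.read_state();zc=T["ee_pos"][2]-.030+.028
print("cap",fit(np.array([onz(s,*p,zc)[:2] for p in up]),.039,[.587,.193]))
# gasket black, outer and inner edge both -> mid radius
yy,xx=np.mgrid[225:247,338:384];k=g[225:247,338:384]<65
for z in(.1755,.179):
    P=np.array([onz(s,u,v,z)[:2] for u,v in zip(xx[k],yy[k])]);d=np.hypot(*(P-[.591,.193]).T);P=P[(d<.042)&(d>.024)];print("neck",z,fit(P,.033,[.59,.193]))
E
```

```text
rows [(np.float64(346.5), np.float64(202.0)), (np.float64(365.5), np.float64(202.0)), (np.float64(344.5), np.float64(203.0)), (np.float64(367.5), np.float64(203.0)), (np.float64(343.5), np.float64(204.0)), (np.float64(369.5), np.float64(204.0)), (np.float64(342.5), np.float64(205.0)), (np.float64(370.5), np.float64(205.0)), (np.float64(342.5), np.float64(206.0)), (np.float64(371.5), np.float64(206.0)), (np.float64(341.5), np.float64(207.0)), (np.float64(372.5), np.float64(207.0)), (np.float64(341.5), np.float64(208.0)), (np.float64(372.5), np.float64(208.0)), (np.float64(341.5), np.float64(209.0)), (np.float64(372.5), np.float64(209.0)), (np.float64(341.5), np.float64(210.0)), (np.float64(372.5), np.float64(210.0)), (np.float64(341.5), np.float64(211.0)), (np.float64(372.5), np.float64(211.0)), (np.float64(341.5), np.float64(212.0)), (np.float64(372.5), np.float64(212.0)), (np.float64(342.5), np.float64(213.0)), (np.float64(372.5), np.float64(213.0)), (np.float64(342.5), np.float64(214.0)), (np.float64(372.5), np.float64(214.0)), (np.float64(343.5), np.float64(215.0)), (np.float64(371.5), np.float64(215.0)), (np.float64(343.5), np.float64(216.0)), (np.float64(371.5), np.float64(216.0)), (np.float64(344.5), np.float64(217.0)), (np.float64(370.5), np.float64(217.0)), (np.float64(346.5), np.float64(218.0)), (np.float64(368.5), np.float64(218.0)), (np.float64(348.5), np.float64(219.0)), (np.float64(367.5), np.float64(219.0)), (np.float64(350.5), np.float64(220.0)), (np.float64(364.5), np.float64(220.0))]
cap (array([0.58717838, 0.19117551]), np.float64(0.0005253385576884559), 14)
neck 0.1755 (array([0.5953949 , 0.19339644]), np.float64(0.001589858881316554), 101)
neck 0.179 (array([0.59880556, 0.19382296]), np.float64(0.0012791627104590548), 85)
```

```bash
python3 - <<'E'
from neck import *
from scipy.optimize import least_squares
s=r.camera("scene");g=s["image"].astype(int).mean(2)
def fit(P,rad,c0):
    f=lambda c:np.hypot(*(P-c).T)-rad
    o=least_squares(f,c0,loss="soft_l1",f_scale=.001);return o.x.round(4),np.std(f(o.x)).round(4),len(P)
for vm in(236,239,242):
    yy,xx=np.mgrid[225:vm,338:384];k=g[225:vm,338:384]<65
    for z in(.175,.178):
        P=np.array([onz(s,u,v,z)[:2] for u,v in zip(xx[k],yy[k])]);print(vm,z,fit(P,.033,[.59,.193]))
for v in range(226,250):print(v,''.join('#' if x<65 else '+' if x<110 else '.' for x in g[v,338:384]))
print(proj(s,[.5885,.193,.177]),[proj(s,[.5885-.033,.193,z]).round(1) for z in(.172,.176,.179)],[proj(s,[.5885+.033,.193,z]).round(1) for z in(.172,.176,.179)])
E
```

```text
236 0.175 (array([0.5954, 0.1932]), np.float64(0.0024), 48)
236 0.178 (array([0.5991, 0.1937]), np.float64(0.0024), 48)
239 0.175 (array([0.5955, 0.1933]), np.float64(0.0023), 57)
239 0.178 (array([0.5992, 0.1938]), np.float64(0.0023), 57)
242 0.175 (array([0.5953, 0.1934]), np.float64(0.0022), 66)
242 0.178 (array([0.599 , 0.1938]), np.float64(0.0021), 66)
226 ..............................................
227 ..............................................
228 +.............................................
229 ++++++++...++########++.......................
230 ++++++++++####+++########+....................
231 ++++++++###+.....#####++###...................
232 ++++++###..........+++...###+.................
233 ++++++##........+.........+##+++++++..........
234 +++++##........++...........##++++++++++++++++
235 ++++.#+........++.....+......##+++++++++++++++
236 +++++#.......................##+++++++++++++++
237 +++.##........................#+++++++++++++++
238 +++.+#........................##++++++++++++++
239 ++...#........................#+.+++++++++++++
240 +...+##......................+#+++++++++++++++
241 +.....##.....................##..+++++++++++++
242 +.....###...................##+...++++++++++++
243 +++....+###................###.+...+++++++++++
244 .+......++##++...........###+......+++++++++++
245 ..........+######++++#####+........+++++++++++
246 ......+++################+.........+++++++++++
247 ....+++####################++++....+++++++++++
248 ....+########################++.++.+++++++++++
249 ...############################.++.+++++++++++
[355.78180546 235.22045192] [array([357.8, 228.8]), array([357.9, 227.6]), array([357.9, 226.7])] [array([353.5, 245. ]), array([353.6, 243.8]), array([353.6, 242.9])]
```

```bash
python3 - <<'E'
from neck import *
from scipy.optimize import least_squares
t=r.camera("top");s=r.camera("scene");a0=cv2.imread("pics/scene0.png").astype(int);t0=cv2.imread("pics/top0.png").astype(int)
def spot(im,u,v,w=4):
    g=im.mean(2)[v-w:v+w+1,u-w:u+w+1];g=np.clip(g-np.percentile(g,70),0,None);yy,xx=np.mgrid[v-w:v+w+1,u-w:u+w+1];return np.array([(xx*g).sum()/g.sum(),(yy*g).sum()/g.sum()])
for pt,ps in(((217,242),(397,238)),((313,241),(321,227))):
    A=spot(t0,*pt);B=spot(a0,*ps);print(A,B,"tri",tri(t,A,s,B).round(4),"top",onz(t,*A,.14).round(4)[:2],"scene",onz(s,*B,.14).round(4)[:2])
# cap at start in scene, upper rim
g=a0.mean(2);k=((a0.max(2)-a0.min(2)<30)&(g>140))[240:275,195:232].astype(np.uint8)
for v in range(35):print(240+v,''.join('#' if x else '.' for x in k[v]))
E
```

```text
[214.85292048 240.91062632] [397.39314845 236.55301794] tri [0.524  0.2973 0.1404] top [0.524  0.2977] scene [0.5236 0.2971]
[313.13892617 239.72885906] [319.98136646 225.46273292] tri [0.5281 0.0862 0.1415] top [0.5282 0.0867] scene [0.5264 0.0852]
240 .....................................
241 ........#............................
242 .....................................
243 .....................................
244 .....................................
245 .................###.................
246 .................####................
247 ###..............###.................
248 ................####.................
249 ................####.................
250 ................####.................
251 ................####..##.............
252 ..............#####...#####..........
253 ...........########...#######........
254 ..........#########...#########......
255 .........##########...##########.....
256 ........##########...###########.....
257 .......###########...###########.....
258 ......############...############....
259 ......############...############....
260 .....#########.......###########.....
261 .....##########.....############.....
262 .....##########.....############.....
263 .....##########.....###########......
264 ......#########.....##########.......
265 ......#########.....#########........
266 .....###########...#########.........
267 ....######################...........
268 ....#######.############.............
269 .....####....########................
270 ......#..............................
271 .................##..................
272 .....................................
273 .....................................
274 .....................................
```

```bash
python3 - <<'E'
from neck import *
t=r.camera("top");s=r.camera("scene")
for z in(.1758,.178,.1794):
    f=onz(s,357.7,228.4,z);n=onz(s,354,244.7,z);print(z,"far->",f[0]+.0355*np.cos(.3),"near->",n[0]-.0305*np.cos(.3),f[:2],n[:2])
# top view: subpixel outer/inner edges, column through the neck, from the first picture
g=cv2.imread("pics/top0.png").astype(float).mean(2)
for u in(258,260,264,266):print(u,g[188:200,u].astype(int),g[220:236,u].astype(int))
print("top rows",[(v,onz(t,262.5,v,.177)[0].round(4)) for v in(193,194,195,224,225,226)])
for v in(204,207,213):print(v,g[v,240:254].astype(int),g[v,272:286].astype(int))
print([(u,onz(t,u,209,.177)[1].round(4)) for u in(246,247,278,279)])
E
```

```text
0.1758 far-> 0.5924676754637276 near-> 0.5954074347206463 [0.55855323 0.19311265] [0.6245452  0.19461248]
0.178 far-> 0.5951729522424185 near-> 0.5979200952391575 [0.56125851 0.19341594] [0.62705786 0.19491139]
0.1794 far-> 0.5968944920106765 near-> 0.5995190610236646 [0.56298005 0.19360895] [0.62865682 0.1951016 ]
258 [ 75  75  76 115 125  62  32  88 156 164 163 164] [163 165 110  50  33 115  86 133 158 161 161 125  83  74  75  77]
260 [ 75  75  93 155 105  46  28  51  81  85 156 165] [160 161 129  62  34 109  81  95 153 161 159 158  95  77  75  78]
264 [ 76  77 115 159  90  39  27  62  79 117 159 166] [167 167 134  62  35  78  77  81 137 163 168 167 115  82  80  80]
266 [ 74  76 114 158 124  56  29  86 135 140 159 162] [162 164 112  51  34 127  93  79 155 166 165 165  99  79  79  78]
top rows [(193, np.float64(0.6218)), (194, np.float64(0.6196)), (195, np.float64(0.6175)), (224, np.float64(0.556)), (225, np.float64(0.5539)), (226, np.float64(0.5518))]
204 [ 77  75  76  77 134 159 123  39  34 120 164 164 163 162] [167 165 163 163  97  37  50 123 164 165 164 165 120  78]
207 [ 78  75  74 116 160 136  40  33  89 164 163 162 164 164] [167 166 167 166 167  37  37  97  86 165 162 164 168 116]
213 [ 78  76  76 140 158 154  87  36  33 134 161 163 165 165] [166 166 166 166  83  33  60 112  83 143 157 127 159 123]
[(246, np.float64(0.227)), (247, np.float64(0.2249)), (278, np.float64(0.1602)), (279, np.float64(0.1581))]
```

Both views put the neck at about x = 0.589–0.593, y = 0.193, and the cap axis is within about 1 mm of the TCP. I'll centre it and go down to just above the mouth, then feel the rest in small steps.

```bash
cat > st.py <<'E'
from neck import *
s=r.read_state();x=R.from_quat(s["eef_rot"]);a=x.apply([1,0,0])
print("t",round(s["time"],2),"p",s["ee_pos"].round(4),"yaw",np.degrees(np.arctan2(a[1],a[0])).round(2),"F",s["ft_force"].round(2),"M",s["torque"].round(3),"w",round(s["width"],4),"tilt",np.degrees(np.arccos(-x.apply([0,0,1])[2])).round(2))
E
python3 -m crank '[[[-3.5,1,20,0,-1],[-3.5,1,40,0,-1],[-3.5,1,50,0,-1],[-3.5,1,54,0,-1],[-3.5,1,54,0,-1],[-3.5,1,54,0,-1],[-3.5,1,54,0,-1],[-3.5,1,54,0,-1]]]' >/dev/null; python3 st.py
python3 -m crank '[[[0,0,1.5,0,-1],[0,0,3,0,-1],[0,0,4.5,0,-1],[0,0,6,0,-1],[0,0,6,0,-1]]]'>/dev/null; python3 st.py; python3 -c "
from neck import *
q=r.camera('scene');cv2.imwrite('pics/n2.png',cv2.resize(q['image'][195:265,310:410],(800,560),interpolation=cv2.INTER_CUBIC)[:,:,::-1])"
```

```text
t 8.4 p [0.5913 0.1936 0.2066] yaw -179.04 F [ 0.06 -0.12 -2.45] M [ 0.103 -0.13  -0.005] w 0.0116 tilt 0.05
t 8.9 p [0.5913 0.1937 0.2002] yaw -179.03 F [ 0.39  1.8  -0.9 ] M [ 0.354 -0.463  0.006] w 0.0117 tilt 0.05
```

View pics/n2.png

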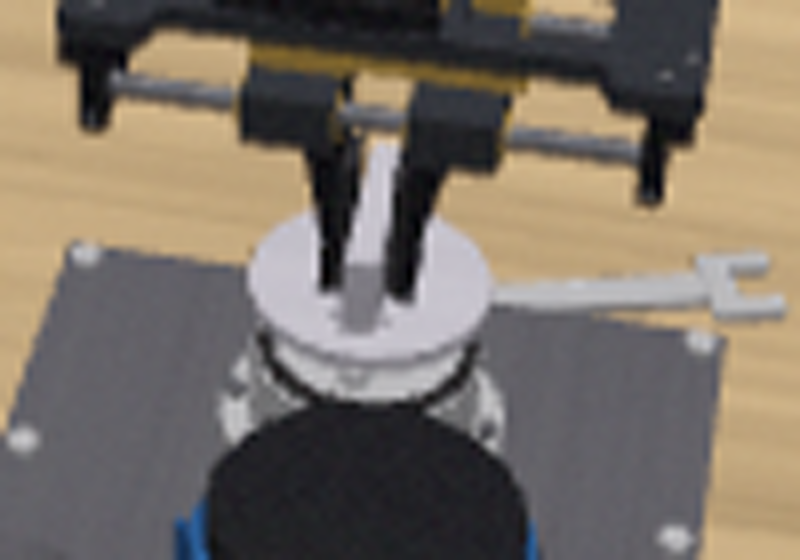

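The cover is over the neck with a lug just inside the mouth at (355,375), and contact is light. Now I'll feel for the side force.

```bash
for i in 1 2 3; do python3 -m crank '[[[0,0,0,0,-1]]]'>/dev/null; python3 st.py; done
```

```text
t 9.05 p [0.5913 0.1937 0.2002] yaw -179.03 F [ 2.5   1.22 -1.26] M [ 0.439 -0.519 -0.039] w 0.0115 tilt 0.04
t 9.15 p [0.5912 0.1937 0.2002] yaw -179.03 F [ 1.76  1.72 -1.4 ] M [ 0.43  -0.593 -0.056] w 0.0116 tilt 0.04
t 9.25 p [0.5912 0.1936 0.2002] yaw -179.03 F [ 2.04  0.84 -0.64] M [ 0.514 -0.627  0.029] w 0.0117 tilt 0.04
```

```bash
for i in 1 ; do python3 -m crank '[[[-1,0.7,0,0,-1],[-2,1.4,0,0,-1],[-2,1.4,0,0,-1],[-2,1.4,0,0,-1]]]'>/dev/null; python3 st.py; python3 -m crank '[[[0,0,0.7,0,-1],[0,0,1.5,0,-1],[0,0,1.5,0,-1]]]'>/dev/null; python3 st.py;  python3 -m crank '[[[0,0,0,0,-1]]]'>/dev/null; python3 st.py;done
```

```text
t 9.65 p [0.5929 0.1947 0.1998] yaw -179.04 F [ 0.27  0.01 -1.89] M [ 0.1   -0.179 -0.017] w 0.0116 tilt 0.04
t 9.95 p [0.593  0.1948 0.1984] yaw -179.04 F [-0.39  0.72 -3.83] M [ 0.128 -0.158  0.015] w 0.0115 tilt 0.01
t 10.05 p [0.593  0.1948 0.1985] yaw -179.04 F [ 0.18  0.03 -3.  ] M [ 0.207 -0.191 -0.012] w 0.0114 tilt 0.01
```

```bash
for i in 1 2 3; do python3 -m crank '[[[0,0,0.8,0,-1],[0,0,1.6,0,-1],[0,0,2.4,0,-1],[0,0,2.4,0,-1]]]'>/dev/null; python3 st.py; done
```

```text
t 10.45 p [0.593  0.1949 0.196 ] yaw -179.04 F [-0.13  0.21 -3.38] M [ 0.187 -0.204  0.015] w 0.0118 tilt 0.0
t 10.85 p [0.593  0.1949 0.1936] yaw -179.03 F [-0.79  0.81 -3.17] M [ 0.18  -0.23  -0.009] w 0.0114 tilt 0.0
t 11.25 p [0.593  0.1949 0.1912] yaw -179.04 F [ 0.51  0.49 -2.42] M [ 0.249 -0.229 -0.003] w 0.0114 tilt 0.0
```

```bash
for i in 1 2 3; do python3 -m crank '[[[0,0,0.5,0,-1],[0,0,1,0,-1],[0,0,1.5,0,-1],[0,0,1.5,0,-1]]]'>/dev/null; python3 st.py; done
```

```text
t 11.65 p [0.593  0.1949 0.1898] yaw -179.04 F [ 0.95  0.21 -2.17] M [ 0.184 -0.248  0.023] w 0.0116 tilt 0.0
t 12.05 p [0.593  0.1949 0.1883] yaw -179.04 F [ 0.18  0.59 -3.32] M [ 0.21  -0.298  0.004] w 0.012 tilt 0.0
t 12.45 p [0.593  0.1949 0.1868] yaw -179.03 F [ 0.99  0.24 -3.48] M [ 0.266 -0.244  0.021] w 0.0116 tilt 0.01
```

The lugs are through, at about 15 mm below the face. I'll find the gasket height by going down until it touches lightly.

```bash
for i in 1 2 3 4; do python3 -m crank '[[[0,0,0.3,0,-1],[0,0,0.6,0,-1],[0,0,0.6,0,-1]]]'>/dev/null; python3 st.py; done
```

```text
t 12.75 p [0.593  0.1949 0.1862] yaw -179.04 F [ 0.49  0.65 -3.35] M [ 0.195 -0.238 -0.016] w 0.0118 tilt 0.01
t 13.05 p [0.593  0.1949 0.1856] yaw -179.04 F [-0.31 -0.38 -2.45] M [ 0.235 -0.314  0.029] w 0.0121 tilt 0.0
t 13.35 p [0.593  0.1949 0.1851] yaw -179.04 F [ 0.21  0.96 -1.81] M [ 0.205 -0.206 -0.028] w 0.0117 tilt 0.01
t 13.65 p [0.5931 0.195  0.1848] yaw -179.04 F [-1.96 -0.26  2.82] M [-0.108  0.098 -0.044] w 0.0113 tilt 0.02
```

The gasket touches at a TCP height of about 0.185, so g ≈ 4 mm: an old, flat gasket. Tightness is expected near 60–70°. I'll ease up 0.5 mm and make the free turn.

```bash
python3 -m crank '[[[0,0,-0.5,0,-1],[0,0,-0.5,2,-1],[0,0,-0.5,5,-1],[0,0,-0.5,8,-1],[0,0,-0.5,11,-1],[0,0,-0.5,14,-1],[0,0,-0.5,17,-1],[0,0,-0.5,20,-1],[0,0,-0.5,20,-1],[0,0,-0.5,20,-1]]]'>/dev/null; python3 st.py
python3 -m crank '[[[0,0,0,3,-1],[0,0,0,6,-1],[0,0,0,9,-1],[0,0,0,12,-1],[0,0,0,15,-1],[0,0,0,15,-1],[0,0,0,15,-1]]]'>/dev/null; python3 st.py
```

```text
t 14.65 p [0.5932 0.1946 0.1849] yaw 161.04 F [ 0.84 -0.87  0.34] M [-0.236 -0.264  0.044] w 0.0117 tilt 0.03
t 15.35 p [0.593  0.1946 0.1849] yaw 146.08 F [ 0.32 -1.35  1.78] M [-0.413  0.003 -0.068] w 0.0117 tilt 0.03
```

```bash
python3 -m crank '[[[0,0,-0.3,2,-1],[0,0,-0.3,4,-1],[0,0,-0.3,6,-1],[0,0,-0.3,8,-1],[0,0,-0.3,10,-1],[0,0,-0.3,10,-1],[0,0,-0.3,10,-1]]]'>/dev/null; python3 st.py;python3 -m crank '[[[0,0,0,0,-1]]]'>/dev/null; python3 st.py;
```

```text
t 16.05 p [0.5926 0.1941 0.1849] yaw 136.07 F [-3.4  -5.07  1.82] M [-0.961  0.575  0.014] w 0.0117 tilt 0.11
t 16.15 p [0.5926 0.1941 0.1849] yaw 136.08 F [-3.65 -5.09  0.87] M [-0.99   0.601  0.004] w 0.0117 tilt 0.11
```

```bash
python3 -m crank '[[[0,-0.6,0,0,-1],[0,-1.2,0,0,-1],[0,-1.2,0,0,-1],[0,-1.2,0,0,-1]]]'>/dev/null; python3 st.py;python3 -m crank '[[[0,0,0,0,-1]]]'>/dev/null; python3 st.py;
```

```text
t 16.55 p [0.5924 0.194  0.1852] yaw 135.98 F [ 2.34 -0.99 -2.16] M [-0.405 -0.548  0.026] w 0.0119 tilt 0.02
t 16.65 p [0.5923 0.194  0.1852] yaw 135.97 F [ 1.98 -1.11 -3.  ] M [-0.389 -0.566 -0.026] w 0.0115 tilt 0.02
```

```bash
python3 -m crank '[[[-0.5,0,0,1,-1],[-0.5,0,0,2,-1],[-0.5,0,0,3,-1],[-0.5,0,0,4,-1],[-0.5,0,0,5,-1],[-0.5,0,0,5,-1],[-0.5,0,0,5,-1]]]'>/dev/null; python3 st.py;python3 -m crank '[[[0,0,0,0.5,-1],[0,0,0,1,-1],[0,0,0,1.5,-1],[0,0,0,2,-1],[0,0,0,2.5,-1],[0,0,0,3,-1]]]'>/dev/null; python3 st.py;
```

```text
t 17.35 p [0.5924 0.1938 0.1851] yaw 130.98 F [-1.18 -0.79 -2.53] M [-0.165  0.187 -0.011] w 0.0113 tilt 0.02
t 17.95 p [0.5925 0.1936 0.1851] yaw 127.92 F [-2.76 -1.54 -3.66] M [-0.237  0.359  0.032] w 0.0114 tilt 0.02
```

```bash
for i in 1 2; do python3 -m crank '[[[0,-0.2,0,0.25,-1],[0,-0.2,0,0.5,-1],[0,-0.2,0,0.75,-1],[0,-0.2,0,1,-1],[0,-0.2,0,1.25,-1],[0,-0.2,0,1.5,-1],[0,-0.2,0,1.75,-1],[0,-0.2,0,2,-1],[0,-0.2,0,2.25,-1],[0,-0.2,0,2.5,-1]]]'>/dev/null; python3 st.py;done
```

```text
t 18.95 p [0.5923 0.1934 0.1851] yaw 125.44 F [-0.85 -1.95 -5.26] M [-0.452  0.332  0.101] w 0.0114 tilt 0.02
t 19.95 p [0.592  0.1933 0.185 ] yaw 122.94 F [-3.15 -2.35 -7.34] M [-0.687  0.64   0.198] w 0.0114 tilt 0.03
```

```bash
for i in 1 2; do python3 -m crank '[[[0,-0.2,0.1,0.25,-1],[0,-0.2,0.2,0.5,-1],[0,-0.2,0.25,0.75,-1],[0,-0.2,0.3,1,-1],[0,-0.2,0.3,1.25,-1],[0,-0.2,0.3,1.5,-1]]]'>/dev/null; python3 st.py;done
```

```text
t 20.55 p [0.592  0.1933 0.1849] yaw 121.45 F [-4.04 -2.95 -6.82] M [-0.811  0.805  0.183] w 0.0117 tilt 0.01
t 21.15 p [0.592  0.1933 0.1848] yaw 119.95 F [-3.74 -4.24 -3.72] M [-0.736  0.82   0.218] w 0.0115 tilt 0.02
```

```bash
python3 -m crank '[[[-0.2,-0.4,0.05,0,-1],[-0.3,-0.8,0.1,0,-1],[-0.3,-0.8,0.1,0.25,-1],[-0.3,-0.8,0.1,0.5,-1],[-0.3,-0.8,0.1,0.75,-1],[-0.3,-0.8,0.1,1,-1]]]'>/dev/null; python3 st.py;python3 -m crank '[[[0,0,0.05,0.25,-1],[0,0,0.05,0.5,-1],[0,0,0.05,0.75,-1],[0,0,0.1,1,-1]]]'>/dev/null; python3 st.py;
```

```text
t 21.75 p [0.5916 0.1929 0.1848] yaw 118.95 F [ 1.49  1.41 -3.63] M [ 0.35  -0.321  0.201] w 0.0114 tilt 0.06
t 22.15 p [0.5915 0.1927 0.1847] yaw 117.95 F [ 1.36  2.23 -2.87] M [ 0.416 -0.291  0.205] w 0.0116 tilt 0.03
```

```bash
for i in 1 2; do python3 -m crank '[[[0,0.1,0.05,0.25,-1],[0,0.1,0.05,0.5,-1],[0,0.1,0.05,0.75,-1],[0,0.1,0.1,1,-1],[0,0.1,0.1,1.25,-1],[0,0.1,0.1,1.5,-1]]]'>/dev/null; python3 st.py;done
```

```text
t 22.75 p [0.5915 0.1926 0.1845] yaw 116.44 F [0.52 0.9  0.93] M [0.277 0.077 0.322] w 0.0116 tilt 0.01
t 23.35 p [0.5917 0.1926 0.1844] yaw 114.93 F [-0.93  1.41  3.97] M [0.041 0.252 0.226] w 0.012 tilt 0.02
```

I'm pushing about 6 N now, so I'll ease up to neutral (Fz ≈ -2.8) and re-read while turning slowly.

```bash
python3 -m crank '[[[0,0,-0.2,0,-1],[0,0,-0.35,0,-1],[0,0,-0.35,0,-1],[0,0,-0.35,0.2,-1],[0,0,-0.35,0.4,-1]]]'>/dev/null; python3 st.py; python3 -m crank '[[[0,0,0,0.23,-1]]]'>/dev/null; python3 st.py;python3 -m crank '[[[0,0,0,0.23,-1]]]'>/dev/null; python3 st.py
```

```text
t 23.85 p [0.5916 0.1926 0.1845] yaw 114.55 F [1.45 1.15 1.48] M [ 0.167 -0.131  0.326] w 0.0117 tilt 0.01
t 23.95 p [0.5916 0.1926 0.1845] yaw 114.31 F [1.29 1.04 0.01] M [ 0.23  -0.244  0.297] w 0.0112 tilt 0.01
t 24.05 p [0.5916 0.1926 0.1845] yaw 114.08 F [1.09 1.05 0.34] M [ 0.224 -0.342  0.346] w 0.0117 tilt 0.01
```

```bash
python3 -m crank '[[[0,0,-0.15,0.1,-1],[0,0,-0.3,0.2,-1],[0,0,-0.3,0.3,-1]]]'>/dev/null; python3 st.py; for i in 1 2 3; do python3 -m crank '[[[0,0,0,0.23,-1]]]'>/dev/null; python3 st.py;done
```

```text
t 24.35 p [0.5915 0.1925 0.1846] yaw 113.79 F [ 2.84  1.86 -2.68] M [ 0.3   -0.654  0.318] w 0.0117 tilt 0.01
t 24.45 p [0.5915 0.1925 0.1846] yaw 113.56 F [ 2.38  2.66 -4.19] M [ 0.255 -0.653  0.354] w 0.0114 tilt 0.02
t 24.55 p [0.5914 0.1925 0.1846] yaw 113.32 F [ 2.25  1.06 -4.21] M [ 0.231 -0.489  0.327] w 0.0117 tilt 0.03
t 24.65 p [0.5914 0.1925 0.1846] yaw 113.09 F [ 2.01  1.16 -3.13] M [ 0.17  -0.52   0.286] w 0.0115 tilt 0.04
```

```bash
for i in 1 2 3 4; do python3 -m crank '[[[0,0,0,0.23,-1]]]'>/dev/null; python3 st.py;done
```

```text
t 24.75 p [0.5913 0.1925 0.1846] yaw 112.86 F [ 1.39  0.17 -4.37] M [ 0.07  -0.457  0.345] w 0.012 tilt 0.04
t 24.85 p [0.5913 0.1924 0.1846] yaw 112.63 F [ 1.15  0.27 -5.35] M [ 0.197 -0.347  0.401] w 0.0117 tilt 0.05
t 24.95 p [0.5913 0.1924 0.1846] yaw 112.4 F [ 2.26 -0.33 -4.08] M [ 0.035 -0.298  0.359] w 0.0115 tilt 0.05
t 25.05 p [0.5913 0.1925 0.1846] yaw 112.18 F [ 1.4   1.75 -6.2 ] M [-0.015 -0.19   0.44 ] w 0.0115 tilt 0.05
```

The torque is about 0.36–0.4 N m with the axis close to neutral, so it is hand-tight. I'll release and retreat upward.

```bash
python3 -m crank '[[[0,0,0,0,-1],[0,0,0,0,-0.4],[0,0,0,0,-0.2],[0,0,0,0,-0.2],[0,0,0,0,-0.2],[0,0,0,0,-0.2],[0,0,-10,0,-0.2],[0,0,-30,0,-0.2],[0,0,-60,0,-0.2],[0,0,-100,0,-0.2],[0,0,-140,0,-0.2],[0,0,-140,0,-0.2],[0,0,-140,0,-0.2],[0,0,-140,0,-0.2]]]'; python3 -c "
from neck import *
q=r.camera('scene');cv2.imwrite('pics/n3.png',cv2.resize(q['image'][195:265,310:410],(800,560),interpolation=cv2.INTER_CUBIC)[:,:,::-1])"
```

```text
time: 26.45
ee_pos: [0.5912, 0.1924, 0.3241]
eef_rot: [0.558, 0.83, -0.001, -0.0]
ft_force: [-0.5, 0.7, -0.9]
width: 0.0348
grip_force: 0.0
```

View pics/n3.png

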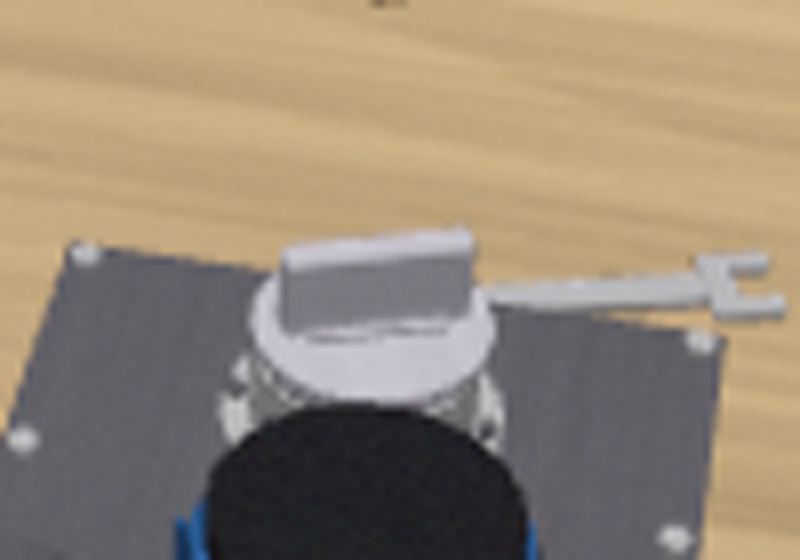

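The cap sits level on the neck with its wing turned across, from (285,255) to (470,235) in the crop, and the gripper is clear. Handing in.

```bash
python3 -c "
from bench import r
print(r.close_job())"
```

```text
the job is handed in; nothing more can be done
None
```

The filler cap is back on the neck, turned about 68° clockwise to roughly 0.36–0.4 N m (hand-tight), released, and handed in at about 26.5 s; the hand-in gave no verdict.

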